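# Level the raised kitchen shelf and keep the spirit level pressed down

## Robot

A 6-joint arm with a two-finger parallel gripper is mounted at the origin on the work surface. World frame = base frame: x ahead of the robot, y to its left, z up, the work surface at z = 0. Lengths are in mm, angles in rad, forces in N, time in s.
With the tool pointing down it reaches from about 350 to 875 mm from the base axis. Payload 4.2 kg.
Tool frame: the origin (TCP) lies midway between the tips of the shut fingers; the grasp point (between the pads) lies 19 mm behind it (arm.tcp_to_grasp is the distance from the TCP to the grasp point, in mm); z points along the fingers, y is the line along which they close (so a half turn about z gives the same grasp; the last joint's range is limited). The gripper opens to 85 mm and grips with 20 to 120 N. Pads are 22 mm wide; open, the fingers measure 114 mm over their backs; the gripper's body (76 mm by 85 mm) begins 54 mm behind the grasp point. The pads swing forward as they close: fully open they stand 13 mm farther back than shut.
Start: joints at [-1.035, 0.385, 0.008, 0, -1.194, -0.259], TCP at [170.816, -601.183, 203.712] pointing down, gripper open.
Joint ranges: [-3.14, 3.14], [-1.21, 2.06], [-1.07, 1.41], [-3.16, 2.05], [-2.99, -0.16], [-3.1, 3.1]. Speed limits (rad/s): [2.79, 2.79, 3.14, 3.14, 3.14, 3.14].

## Interface

Orientations are given as a unit quaternion [x, y, z, w].
In Python, from bench import arm gives the robot as it stands.
- The arm moves only by the tool arm_command, never from a script. Its argument "rows" is a list of rows, each a list of 2 entries, a list of its own where there are three numbers: the shift along the tool's x, y, z as a fraction of full scale, then the turn, a rotation vector about the tool's x, y, z as a fraction of full scale. In form: [[[x, y, z], [wx, wy, wz]], ...]. A call has 1 to 5 rows; each row is the pose to reach, as a shift and turn from the pose commanded when the call began, along the tool's axes at that moment, turning the shorter way round; what a row does not reach only later rows make up. Full scale, the value 1, is 0.25 m for a shift and 180 degrees for a turn. A row lasts 1/10 s, in which the tool goes at most 50 mm and 8.59 degrees, less where a joint would pass 70% of its speed; a pose out of reach is approached as far as the arm can. A call with a number of a shift or a turn outside -1 to 1 is refused whole. A call with a gripper value outside its range is refused whole. "grip" is the opening, from 0 (shut) to 1 (fully open), set as the call begins (left out, the last holds). The fingers move at their own pace and stop on an object; the grip force is fixed at half the most. Time passes only in rows, so rows that repeat a pose let the fingers close. It gives the time, the measured TCP pose, the force, the opening and the grip force at its end, in the units of the state.
- arm.read_state(): the state, without advancing time (a new reading comes with each control period).
- arm.get_image(name): name is "side" or "top" or "wrist"; returns (picture, depth): 480x640x3 uint8, blue, green, red; 480x640 float32, mm along the optical axis (not along the pixel's ray), 0 where there is no reading.
- arm.camera_info(name): a dict with "fx", "fy", "cx", "cy" (pixels), "extrinsics" (4x4, takes a point from camera to world coordinates). Camera axes: x right, y down, z forward; pixel columns grow to the right and rows downward; lengths in mm; the calibration is good to about 2 mm. The wrist camera is an equidistant fisheye: a pixel r from the principal point sees the ray r / f radians off the axis. A picture is of the moment at which its call begins: read the wrist's pose just before it. camera_info takes no time and is no camera call; for the wrist camera it gives the pose at the moment of the call.
- arm.job_done(): hands the job in; it is judged then, once.
Trained networks look in the newest picture that a camera, given by its name, has taken for a name from the list of things; names that differ only in an ending like _2 or _b are one class to them, and where a whole thing is asked for, a point or a joint stands for the part that bears it (a point fixed in the world has none). Each returns a list of dicts, best first, with "score" (0 to 1); they miss things now and then, are a little off and sometimes report something else, mostly with a low value. They report only what shows in the picture. A call takes as long as a camera call.
- arm.spot_in(camera, query): "position" ([column, row] in pixels, amid what is visible of it).
The state is a dict: "clock": time; "joints": joint angles; "joint_vel": joint speeds; "joint_efforts": joint torques, N m; "position": TCP position; "ee_rot": TCP orientation; "contact_force": force on the tool from outside, world axes, zero at the start; "wrist_torque": the same for the moment, N m; "gripper_width": finger opening in mm; "grasp_force": force on a finger pad.
Only numpy, scipy, OpenCV 4.12 (cv2) and the standard library are available. Lean on these libraries where they do the work, as an engineer would, in place of code of your own. Each camera call takes 0.05 s, during which the arm holds its last target. There are 200 camera calls.

## Task

The small raised shelf on the kitchen counter stands crooked. First take the tall jar that stands close by the shelf's adjusting knob and set it upright on the counter well away from the knob, at least a hand's length; then lay the spirit level on the shelf, lengthwise, and turn the knob of the levelling foot until the bubble sits midway between the two lines while you press the level firmly down on the shelf (the shelf is springy, so only a pressed reading counts). Finish while still holding the level pressed down with the fingers, the bubble centred, and leave the mug, tin and bowl alone.

Things in the scene. Friction and masses are not known exactly. Their poses are not given: they have to be found in the camera images.
- board: The shelf board: pale wood, 140 (x) x 340 (y) x 18 mm, its top about 58 mm above the counter, on a stand fixed to the counter. Origin: centre of its top face; z is the top's upward normal, y runs lengthwise towards the pivot end. The other (-y) end stands on the levelling foot and is too low at the start, by about 0.008 to 0.03 rad when pressed.
- knob: The levelling foot's black knob, on the board 130 mm from its centre towards -y: round hub 30 mm wide, on it a straight wing 42 mm long, 12 mm thick, 12 to 37 mm above the pressed board. Origin: on its axis 4 mm above the pressed board; x along the wing, z up. Stiff (0.1 N m), stays where left. Clockwise from above raises the foot end: 0.012 rad of board tilt (3.4 mm at the knob) per radian.
- knob_grip (a point): Point on the knob's axis at mid-height of the wing, 24 mm above the pressed board. From the start the knob needs 0.6 to 2.6 rad clockwise; it can turn further both ways. It rides up with the board.
- level: Spirit level: aluminium bar 180 (x, lengthwise) x 30 x 40 mm high, 0.32 kg, loose on the counter in front of the shelf. Origin: centre of its underside. Its flat top may be pressed anywhere, vial too. It goes lengthwise on the shelf, either way round, its middle on the shelf's centre line 20 to 80 mm (best 45) from the shelf's centre towards the pivot, clear of the knob.
- pivot (a point): Middle of the line about which the board tilts (parallel to its x), 150 mm from its centre towards +y, 22 mm below its top, over two legs. A weak spring lifts the foot end of the board by 0.012 rad (3 mm at the foot) when nothing presses; about 5 N down on the middle of the level, or 10 N near the pivot, seats it on the foot. 8 to 20 N is a firm press.
- vial (a point): Centre of the vial, midway between its two lines, fixed in the level, 36 mm above the middle of its underside, axes as the level's. The vial is dark green, 60 mm long, in the middle of the level's top; its two black lines lie 18 mm apart.
- bubble_mid (a point): Centre of the bubble (14 mm long, 8 mm wide). It slides along the level's x within 20 mm of vial, to the higher end: 4.0 mm per 0.01 rad of tilt. It settles in about 1.5 s.
- jar: Tall closed amber glass jar with steel lid and paper label: 56 mm diameter up to 150 mm, lid 50 mm wide, 180 mm high, 0.25 to 0.49 kg, standing on the counter beyond the foot end of the shelf, about 85 mm from the knob's axis. Origin: centre of its underside, z up.
- mug: White mug, 76 mm wide, 90 mm high, on the counter to the left; not to be disturbed. Origin: centre of its underside.
- tin: Tin can, 70 mm wide, 100 mm high, on the counter to the left; not to be disturbed. Origin: centre of its underside.
- bowl: White bowl, 120 mm wide, 50 mm high, on the counter beyond the shelf; not to be disturbed. Origin: centre of its underside.

How it is judged:
By the outcome, as a careful person would: the job done as asked, in the order asked, and still so for the second after the job is handed in, while the arm keeps its last pose, push and grip.
It also fails if it takes over 72 s, if anything falls off the work surface, if the arm or the gripper's body presses on something with over 40 N, if the wrist force passes 120 N, or if a joint passes its speed limit or range.

## Working session

There is one attempt and no reset: what is moved stays moved. The work goes in short steps, Python scripts to look and compute and a tool call to move; the robot and the scene stay as the last step left them, time stands still between calls to the robot, and variables do not carry over. Pictures are saved under pics/ and viewed, at most 10 in all, crops included, and the job is handed in when it is done.

Besides the shell and the picture viewer there is one more tool, called after "Request:" in YAML: its name, and indented under it one key for each argument. arm_command: Moves the arm, as the interface text tells. Shift numbers are shares of 0.25 m and turn numbers shares of 180 degrees, none past 1 either way. Its arguments: {"type":"object","properties":{"rows":{"type":"array","items":{"type":"array"}},"grip":{"type":"number"}},"required":["rows"]}

```bash
mkdir -p pics; ls; cat > h.py <<'E'
import numpy as np, cv2
from bench import arm
from scipy.spatial.transform import Rotation as R
def ray(ci,u,v):
    return np.array([(u-ci['cx'])/ci['fx'],(v-ci['cy'])/ci['fy'],1.0])
def p3(cam,u,v,d,ci=None):
    ci=ci or arm.camera_info(cam); E=np.array(ci['extrinsics'])
    return (E@np.append(ray(ci,u,v)*d,1))[:3]
def onz(cam,u,v,z):
    ci=arm.camera_info(cam);E=np.array(ci['extrinsics']);r=E[:3,:3]@ray(ci,u,v);o=E[:3,3]
    return o+r*(z-o[2])/r[2]
def cloud(cam):
    im,d=arm.get_image(cam);ci=arm.camera_info(cam);E=np.array(ci['extrinsics'])
    v,u=np.mgrid[:480,:640]
    P=np.stack([(u-ci['cx'])/ci['fx']*d,(v-ci['cy'])/ci['fy']*d,d],-1)@E[:3,:3].T+E[:3,3]
    P[d==0]=np.nan
    return im,d,P
E
python3 - <<'E'
from h import *
for c in ['top','side']:
    im,d,P=cloud(c); cv2.imwrite(f'pics/{c}0.png',im); np.save(f'{c}0.npy',P)
    print(c,np.round(arm.camera_info(c)['extrinsics'],2).tolist(),arm.camera_info(c)['fx'])
    for q in ['board','knob','level','jar','mug','tin','bowl','vial','bubble_mid','knob_grip']:
        for s in arm.spot_in(c,q)[:1]:
            u,v=s['position']; print(q,round(s['score'],2),np.round([u,v]),np.round(P[int(v),int(u)]))
s=arm.read_state();print(s)
E
```

```text
pics
top [[-0.0, -0.99, 0.11, 502.8], [-1.0, 0.01, 0.01, 129.56], [-0.01, -0.11, -0.99, 888.96], [0.0, 0.0, 0.0, 1.0]] 467.6495152158461
board 0.71 [355. 244.] [594.  71.  58.]
knob 0.51 [435. 245.] [588. -65.  91.]
level 0.88 [402. 334.] [435. -14.  40.]
jar 0.87 [495. 251.] [ 568. -132.  182.]
mug 0.79 [160. 226.] [636. 437.   9.]
tin 0.6 [159. 311.] [478. 402. 101.]
bowl 0.61 [439. 129.] [ 824. -102.    5.]
vial 0.91 [402. 336.] [430. -14.  43.]
bubble_mid 0.5 [401. 333.] [437. -13.  39.]
knob_grip 0.57 [436. 249.] [583. -66.  90.]
side [[-0.99, -0.08, 0.08, 526.51], [-0.11, 0.75, -0.65, 703.4], [-0.01, -0.65, -0.76, 762.95], [0.0, 0.0, 0.0, 1.0]] 498.2355982310868
board 0.82 [317. 245.] [598.  97.  54.]
knob 0.8 [335. 184.] [580. -65.  63.]
level 0.72 [405. 224.] [431.   5.  34.]
jar 0.59 [345. 143.] [ 564. -129.  122.]
mug 0.63 [275. 418.] [630. 413.   5.]
tin 0.89 [376. 420.] [481. 437.  99.]
bowl 0.86 [234. 180.] [ 812. -120.    7.]
vial 0.71 [404. 224.] [434.   6.  36.]
knob_grip 0.57 [334. 181.] [583. -65.  71.]
{'clock': 1.1, 'joints': array([-1.03541160e+00,  3.84702432e-01,  7.92541148e-03, -9.80491018e-06,
       -1.19400934e+00, -2.58577858e-01]), 'joint_vel': array([-2.60875174e-04, -9.93793195e-05, -6.06859540e-04,  7.41090233e-04,
        9.02203320e-04, -1.47728173e-03]), 'joint_efforts': array([-1.07356286e-04, -3.92099047e+01,  1.88620502e+01,  4.19078350e+00,
       -4.10434350e-04,  6.79860221e-06]), 'position': array([ 170.81560836, -601.19105437,  203.71911692]), 'ee_rot': array([-1.37960208e-01,  9.90437772e-01, -2.83241475e-06,  6.13042778e-06]), 'contact_force': array([-0.50759681, -0.02675712,  0.08911251]), 'wrist_torque': array([ 0.00271444, -0.02224935,  0.04960927]), 'grasp_force': 0.0, 'gripper_width': 85.3101682320077}
```

View pics/top0.png

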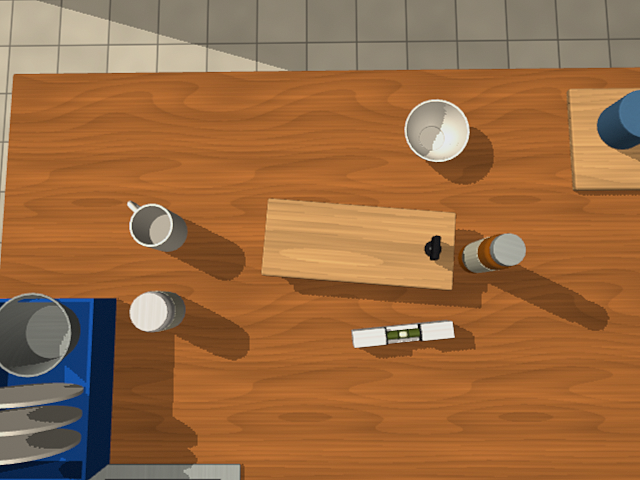

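```bash
python3 - <<'E'
from h import *
P=np.load('top0.npy'); im=cv2.imread('pics/top0.png')
def rect(m,n):
    q=P[m][:,:2].astype(np.float32); c=np.median(q,0); q=q[np.linalg.norm(q-c,axis=1)<250]
    (cx,cy),wh,a=cv2.minAreaRect(q); print(n,len(q),np.round([cx,cy,*wh,a],1), 'z',np.round(np.median(P[m][:,2]),1))
x,y,z=P[...,0],P[...,1],P[...,2]
rect((z>45)&(z<75)&(x>490)&(x<720)&(y>-110)&(y<300)&(im[...,2]>120)&(im[...,0]>60),'board')
rect((z>33)&(z<50)&(x>370)&(x<490)&(y>-150)&(y<120),'level')
rect((z>78)&(z<110)&(x>540)&(x<640)&(y>-100)&(y<-20),'wing')
rect((z>170)&(z<195)&(y<-90)&(y>-190)&(x>500),'jar lid')
m=(z>48)&(z<70)&(x>540)&(x<650)&(y>-20)&(y<200)&(im[...,2]>120)
A=np.c_[P[m][:,:2],np.ones(m.sum())];print('plane',np.linalg.lstsq(A,P[m][:,2],rcond=None)[0])
E
```

```text
board 14194 [595.2  62.1 338.9 139.4  85.2] z 58.4
level 1473 [433.1 -16.6  30.3 179.8   5.6] z 40.7
wing 199 [583.1 -68.4  12.6  40.9  82.8] z 90.3
jar lid 901 [ 570.7 -154.4   50.1   48.2   83.1] z 181.2
plane [9.07393076e-04 5.21084891e-03 5.75027829e+01]
```

Top view: the shelf's centre is about (359,243), its knob (434,248), the jar lid (508,250) and the level (403,334). The bubble is near the vial's middle. The fits agree with each other, so I go for the jar first.

```bash
cat >> h.py <<'E'
def plan(pos,yaw,up=None):
    """yaw deg of tool y axis (mod 180), tool pointing down -> fractions"""
    s=arm.read_state();R0=R.from_quat(s['ee_rot']);best=None
    for k in (0,180):
        a=np.radians(yaw+k);yv=np.array([np.cos(a),np.sin(a),0]);zv=np.array([0,0,-1.]);xv=np.cross(yv,zv)
        w=(R0.inv()*R.from_matrix(np.c_[xv,yv,zv])).as_rotvec()
        if best is None or np.linalg.norm(w)<np.linalg.norm(best): best=w
    sh=R0.inv().apply(np.array(pos)-s['position'])
    print('clock',round(s['clock'],2),'shift',np.round(sh/250,4).tolist(),'turn',np.round(best/np.pi,4).tolist(),
      'mm',np.round(np.linalg.norm(sh)),'deg',np.round(np.degrees(np.linalg.norm(best)),1),'j',np.round(s['joints'],2))
E
python3 - <<'E'
from h import *
m=R.from_quat(arm.read_state()['ee_rot']).as_matrix();print(np.round(m,3))
plan([571,-154,240],0);plan([571,-154,240],-15);plan([371,-377,240],0)
E
```

```text
[[-0.962 -0.273  0.   ]
 [-0.273  0.962 -0.   ]
 [-0.    -0.    -1.   ]]
clock 1.1 shift [-2.0286, 1.2832, -0.1451] turn [-0.0, 0.0, -0.4119] mm 601.0 deg 74.1 j [-1.04  0.38  0.01 -0.   -1.19 -0.26]
clock 1.1 shift [-2.0286, 1.2832, -0.1451] turn [-0.0, 0.0, -0.3286] mm 601.0 deg 59.1 j [-1.04  0.38  0.01 -0.   -1.19 -0.26]
clock 1.1 shift [-1.0153, 0.6438, -0.1451] turn [-0.0, 0.0, -0.4119] mm 303.0 deg 74.1 j [-1.04  0.38  0.01 -0.   -1.19 -0.26]
```

Request:
arm_command:
  rows:
    - [[-1, 0.64, -0.14], [0, 0, 0]]
    - [[-1, 0.64, -0.14], [0, 0, 0]]
    - [[-1, 0.64, -0.14], [0, 0, 0]]
    - [[-1, 0.64, -0.14], [0, 0, 0]]
    - [[-1, 0.64, -0.14], [0, 0, 0]]
  grip: 1

```text
clock: 1.6
position: [336.4, -413.8, 233.5]
ee_rot: [-0.138, 0.99, -0.0, 0.0]
contact_force: [0.7, -1.3, 0.0]
gripper_width: 85.3
grasp_force: 0.0
```

```bash
python3 -c "
from h import *
plan([571,-154,225],106)"
```

```text
clock 1.6 shift [-1.1865, 0.7434, 0.0339] turn [-0.0002, 0.0001, -0.0009] mm 350.0 deg 0.2 j [-0.58  0.21 -0.17  0.   -1.19 -0.71]
```

Request:
arm_command:
  rows:
    - [[-0.9, 0.56, 0], [0, 0, 0]]
    - [[-0.9, 0.56, 0], [0, 0, 0]]
    - [[-0.9, 0.56, 0], [0, 0, 0]]
    - [[-0.9, 0.56, 0], [0, 0, 0]]
    - [[-0.9, 0.56, 0], [0, 0, 0]]

```text
clock: 2.1
position: [504.6, -228.5, 233.4]
ee_rot: [-0.138, 0.99, -0.0, 0.0]
contact_force: [1.2, -0.5, -0.3]
gripper_width: 85.4
grasp_force: 0.0
```

```bash
python3 -c "
from h import *
plan([571,-154,225],106)"
```

```text
clock 2.1 shift [-0.3369, 0.2139, 0.0338] turn [-0.0002, 0.0002, -0.0007] mm 100.0 deg 0.1 j [-0.13  0.24 -0.12  0.   -1.21 -1.16]
```

Request:
arm_command:
  rows:
    - [[-0.337, 0.214, 0.03], [0, 0, 0]]
    - [[-0.337, 0.214, 0.03], [0, 0, 0]]
    - [[-0.337, 0.214, 0.03], [0, 0, 0]]

```text
clock: 2.4
position: [572.9, -151.6, 224.1]
ee_rot: [-0.141, 0.99, 0.0, -0.0]
contact_force: [-1.5, 0.2, -0.4]
gripper_width: 85.5
grasp_force: 0.0
```

```bash
python3 - <<'E'
from h import *
im,d=arm.get_image('wrist');cv2.imwrite('pics/w1.png',im)
print(arm.spot_in('wrist','jar')[:2]);print(arm.read_state()['position'])
E
```

```text
[{'position': [320.9, 240.5], 'score': 0.73}]
[ 570.36629575 -154.65180046  224.87314998]
```

View pics/w1.png

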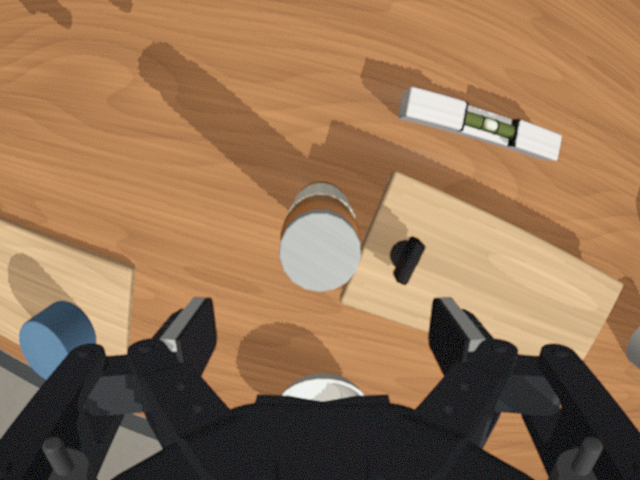

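The wrist view shows the jar lid at (320,250), centred between the fingers. The knob is at (408,258), so I can go down.

Request:
arm_command:
  rows:
    - [[0, 0, 0.15], [0, 0, 0]]
    - [[0, 0, 0.3], [0, 0, 0]]
    - [[0, 0, 0.44], [0, 0, 0]]
    - [[0, 0, 0.44], [0, 0, 0]]

```text
clock: 2.9
position: [565.2, -156.5, 110.9]
ee_rot: [-0.137, 0.991, 0.001, -0.005]
contact_force: [-0.5, 0.1, -0.6]
gripper_width: 85.7
grasp_force: 0.0
```

Request:
arm_command:
  rows:
    - [[0, 0, 0], [0, 0, 0]]
    - [[0, 0, 0], [0, 0, 0]]
    - [[0, 0, 0], [0, 0, 0]]
    - [[0, 0, 0], [0, 0, 0]]
    - [[0, 0, 0], [0, 0, 0]]
  grip: 0.3

```text
clock: 3.4
position: [572.0, -156.1, 119.0]
ee_rot: [-0.138, 0.99, -0.001, 0.003]
contact_force: [0.2, 1.0, 6.1]
gripper_width: 50.2
grasp_force: 59.0
```

```bash
python3 -c "
from h import *
plan([480,-370,160],106)"
```

```text
clock 3.4 shift [0.5875, -0.7225, -0.1655] turn [-0.0009, 0.0018, -0.0005] mm 236.0 deg 0.4 j [ 0.01  0.4  -0.2   0.   -0.97 -1.3 ]
```

```bash
python3 - <<'E'
from h import *
s=arm.read_state();print(s['position'],s['gripper_width'],s['contact_force'],s['clock'])
im,d=arm.get_image('side');im2,d=arm.get_image('wrist')
a=cv2.resize(im[40:240,240:440],(400,400));b=cv2.resize(im2,(400,300))
o=np.zeros((400,800,3),np.uint8);o[:,:400]=a;o[:300,400:]=b;cv2.imwrite('pics/j2.png',o)
s=arm.read_state();print(s['position'],s['gripper_width'],s['contact_force'],s['clock'])
E
```

```text
[ 572.01877733 -156.09083012  118.97255772] 50.16318124023835 [0.16856878 0.97781087 6.06654014] 3.4
[ 572.03210909 -156.06988964  119.00702755] 50.12218842653706 [-0.6260149   0.59486127  5.92686154] 3.5
```

View pics/j2.png

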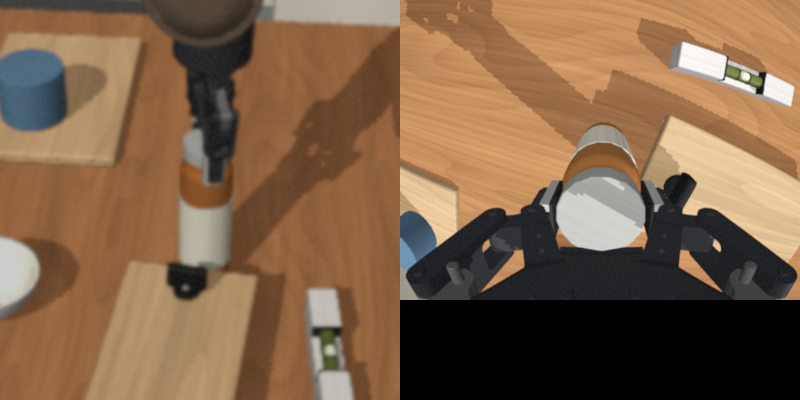

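The grip is firm at the lid and shoulder, and the jar is upright. Lifting and carrying it away.

Request:
arm_command:
  rows:
    - [[0, 0, -0.08], [0, 0, 0]]
    - [[0, 0, -0.16], [0, 0, 0]]
    - [[0.1, -0.13, -0.2], [0, 0, 0]]
    - [[0.2, -0.26, -0.2], [0, 0, 0]]
    - [[0.32, -0.4, -0.2], [0, 0, 0]]

```text
clock: 4.0
position: [520.3, -274.3, 166.5]
ee_rot: [-0.139, 0.99, -0.0, 0.001]
contact_force: [1.2, -0.3, -4.4]
gripper_width: 50.2
grasp_force: 59.4
```

Request:
arm_command:
  rows:
    - [[0.12, -0.14, 0], [0, 0, 0]]
    - [[0.24, -0.28, 0], [0, 0, 0]]
    - [[0.26, -0.32, 0], [0, 0, 0]]
    - [[0.26, -0.32, 0], [0, 0, 0]]

```text
clock: 4.4
position: [478.7, -370.1, 165.5]
ee_rot: [-0.136, 0.991, 0.0, 0.0]
contact_force: [0.7, 0.4, -2.2]
gripper_width: 50.1
grasp_force: 59.7
```

```bash
python3 - <<'E'
from h import *
s=arm.read_state();print(s['position'],s['gripper_width'],s['contact_force'],s['clock'])
im,d,P=cloud('side');im2,d=arm.get_image('wrist')
for c in arm.spot_in('side','jar')[:1]:print(c)
a=cv2.resize(im[0:240,240:560],(400,300));b=cv2.resize(im2,(400,300))
cv2.imwrite('pics/j3.png',np.hstack([a,b]))
E
```

```text
[ 478.66560827 -370.08804756  165.51154115] 50.10210365007632 [ 0.68718116  0.39406249 -2.2006982 ] 4.4
{'position': [391.5, 81.6], 'score': 0.68}
```

View pics/j3.png

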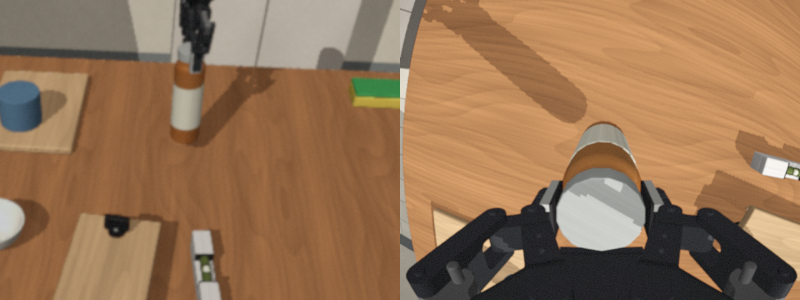

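Jar held upright, clear of everything: bottom at about (185,140) in the left crop. Lowering until it touches.

Request:
arm_command:
  rows:
    - [[0, 0, 0.06], [0, 0, 0]]
    - [[0, 0, 0.12], [0, 0, 0]]
    - [[0, 0, 0.16], [0, 0, 0]]
    - [[0, 0, 0.17], [0, 0, 0]]
    - [[0, 0, 0.17], [0, 0, 0]]

```text
clock: 5.05
position: [480.0, -367.9, 122.9]
ee_rot: [-0.139, 0.99, 0.0, -0.0]
contact_force: [0.3, -0.3, -2.1]
gripper_width: 50.0
grasp_force: 59.8
```

Request:
arm_command:
  rows:
    - [[0, 0, 0.006], [0, 0, 0]]
    - [[0, 0, 0.012], [0, 0, 0]]
    - [[0, 0, 0.016], [0, 0, 0]]
    - [[0, 0, 0.016], [0, 0, 0]]

```text
clock: 5.45
position: [479.8, -368.7, 119.4]
ee_rot: [-0.138, 0.99, -0.0, 0.0]
contact_force: [0.9, -0.1, -2.3]
gripper_width: 50.3
grasp_force: 60.2
```

Request:
arm_command:
  rows:
    - [[0, 0, 0.005], [0, 0, 0]]
    - [[0, 0, 0.01], [0, 0, 0]]
    - [[0, 0, 0.01], [0, 0, 0]]

```text
clock: 5.75
position: [480.2, -368.9, 119.3]
ee_rot: [-0.138, 0.99, -0.001, 0.001]
contact_force: [-2.2, 2.7, 7.4]
gripper_width: 49.9
grasp_force: 63.8
```

Touching down. Release gently, then rise.

Request:
arm_command:
  rows:
    - [[0, 0, -0.006], [0, 0, 0]]
    - [[0, 0, -0.006], [0, 0, 0]]
    - [[0, 0, -0.006], [0, 0, 0]]
    - [[0, 0, -0.006], [0, 0, 0]]
    - [[0, 0, -0.006], [0, 0, 0]]
  grip: 1

```text
clock: 6.25
position: [479.6, -368.6, 117.7]
ee_rot: [-0.138, 0.99, 0.0, -0.0]
contact_force: [-0.1, -0.4, 1.5]
gripper_width: 85.7
grasp_force: 0.0
```

Request:
arm_command:
  rows:
    - [[0, 0, -0.1], [0, 0, 0]]
    - [[0, 0, -0.25], [0, 0, 0]]
    - [[0, 0, -0.4], [0, 0, 0]]
    - [[0, 0, -0.5], [0, 0, 0]]
    - [[0, 0, -0.5], [0, 0, 0]]

```text
clock: 6.75
position: [481.6, -369.9, 247.9]
ee_rot: [-0.138, 0.99, -0.003, 0.004]
contact_force: [-0.3, 0.6, 1.1]
gripper_width: 85.2
grasp_force: 0.0
```

```bash
python3 - <<'E'
from h import *
plan([433,-17,150],5.6)
im,d,P=cloud('side')
for q in ['jar','level']:
  for c in arm.spot_in('side',q)[:1]:
    u,v=c['position'];print(q,c['score'],P[int(v),int(u)])
E
```

```text
clock 6.75 shift [-0.1972, 1.4135, 0.383] turn [-0.0032, 0.0001, -0.4428] mm 369.0 deg 79.7 j [-0.39  0.32  0.03  0.   -1.26 -0.91]
jar 0.63 [ 478.39756282 -338.40094242  112.22431571]
level 0.96 [431.8874736   10.25542125  36.95203959]
```

Request:
arm_command:
  rows:
    - [[-0.1, 0.9, 0], [0, 0, -0.22]]
    - [[-0.1, 0.9, 0], [0, 0, -0.22]]
    - [[-0.1, 0.9, 0], [0, 0, -0.22]]
    - [[-0.1, 0.9, 0], [0, 0, -0.22]]
    - [[-0.1, 0.9, 0], [0, 0, -0.22]]

```text
clock: 7.4
position: [440.3, -142.7, 241.5]
ee_rot: [-0.468, 0.884, 0.001, -0.001]
contact_force: [0.3, 0.1, 0.0]
gripper_width: 85.6
grasp_force: 0.0
```

```bash
python3 -c "
from h import *
plan([433,-17,130],5.6)"
```

```text
clock 7.4 shift [-0.4002, 0.3049, 0.4466] turn [0.001, -0.0, -0.2209] mm 168.0 deg 39.8 j [ 0.04  0.08 -0.3  -0.   -1.19 -0.63]
```

Request:
arm_command:
  rows:
    - [[-0.4, 0.305, 0.4], [0, 0, -0.221]]
    - [[-0.4, 0.305, 0.4], [0, 0, -0.221]]
    - [[-0.4, 0.305, 0.4], [0, 0, -0.221]]
    - [[-0.4, 0.305, 0.4], [0, 0, -0.221]]
    - [[-0.4, 0.305, 0.4], [0, 0, -0.221]]

```text
clock: 7.9
position: [433.6, -18.7, 140.0]
ee_rot: [0.741, -0.671, -0.002, 0.003]
contact_force: [0.1, -1.0, -0.6]
gripper_width: 85.2
grasp_force: 0.0
```

Request:
arm_command:
  rows:
    - [[0, 0, 0], [0, 0, 0]]
    - [[0, 0, 0], [0, 0, 0]]

```text
clock: 8.1
position: [435.5, -19.9, 142.2]
ee_rot: [0.738, -0.675, -0.0, 0.001]
contact_force: [-1.0, -0.5, -0.1]
gripper_width: 85.0
grasp_force: 0.0
```

```bash
python3 - <<'E'
from h import *
plan([433,-17,9],5.6)
im,d=arm.get_image('wrist');cv2.imwrite('pics/w4.png',im)
E
```

```text
clock 8.1 shift [-0.0125, 0.0081, 0.533] turn [0.0006, -0.0001, -0.0027] mm 133.0 deg 0.5 j [ 0.33  0.12 -0.52 -0.   -0.93 -0.24]
```

View pics/w4.png

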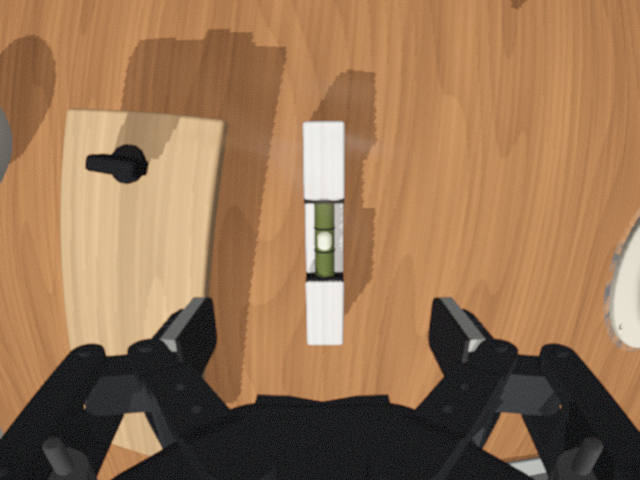

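The level runs down column 324 (rows 122–345), lined up between the fingers, with the bubble at (324,241). Descending and grasping.

Request:
arm_command:
  rows:
    - [[-0.012, 0.008, 0.15], [0, 0, -0.003]]
    - [[-0.012, 0.008, 0.3], [0, 0, -0.003]]
    - [[-0.012, 0.008, 0.43], [0, 0, -0.003]]
    - [[-0.012, 0.008, 0.53], [0, 0, -0.003]]
    - [[-0.012, 0.008, 0.53], [0, 0, -0.003]]

```text
clock: 8.65
position: [431.2, -18.1, 7.9]
ee_rot: [0.741, -0.672, -0.002, 0.003]
contact_force: [-0.3, -0.1, -0.3]
gripper_width: 85.2
grasp_force: 0.0
```

Request:
arm_command:
  rows:
    - [[0, 0, 0], [0, 0, 0]]
    - [[0, 0, 0], [0, 0, 0]]
    - [[0, 0, 0], [0, 0, 0]]
    - [[0, 0, 0], [0, 0, 0]]
    - [[0, 0, 0], [0, 0, 0]]
  grip: 0.1

```text
clock: 9.15
position: [433.9, -17.3, 13.9]
ee_rot: [0.743, -0.67, 0.0, 0.001]
contact_force: [-15.9, 4.8, 56.4]
gripper_width: 12.8
grasp_force: 45.4
```

Request:
arm_command:
  rows:
    - [[0, 0, -0.1], [0, 0, 0]]
    - [[0, 0, -0.25], [0, 0, 0]]
    - [[0, 0, -0.4], [0, 0, 0]]
    - [[0, 0, -0.48], [0, 0, 0]]
    - [[0, 0, -0.48], [0, 0, 0]]

```text
clock: 9.65
position: [436.2, -16.2, 134.3]
ee_rot: [0.742, -0.67, 0.002, -0.004]
contact_force: [-0.1, 1.2, 0.4]
gripper_width: 8.7
grasp_force: 0.0
```

```bash
python3 - <<'E'
from h import *
plan([599,107,129],-4.8)
im,d,P=cloud('top')
m=(im[...,2]>0)
E
```

```text
clock 9.65 shift [-0.4242, -0.6975, 0.0281] turn [-0.0028, 0.0008, 0.0589] mm 204.0 deg 10.6 j [ 0.34  0.13 -0.54  0.   -0.89 -0.24]
```

```bash
python3 - <<'E'
from h import *
im,d,P=cloud('top');im2,d2=arm.get_image('wrist')
cv2.imwrite('pics/w5.png',np.hstack([cv2.resize(im[180:420,260:520],(400,370)),cv2.resize(im2,(400,370))]))
E
```

```text
(no output)
```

View pics/w5.png

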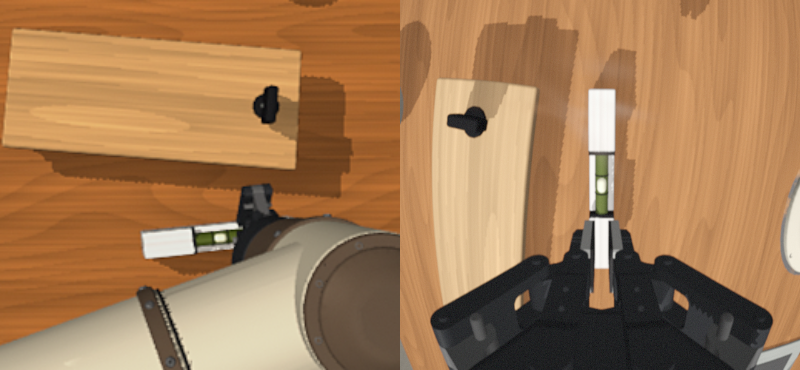

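The left half shows the level still on the counter with the fingers shut above it, so the grasp missed. I'll work out where the level is now.

```bash
python3 - <<'E'
from h import *
ci=arm.camera_info('wrist');E=np.array(ci['extrinsics']);s=arm.read_state()
print({k:ci[k] for k in ci if k!='extrinsics'},np.round(E,3).tolist(),s['position'])
def onzw(u,v,z):
    x,y=(u-ci['cx'])/ci['fx'],(v-ci['cy'])/ci['fy'];t=np.hypot(x,y)
    r=E[:3,:3]@np.array([np.sin(t)*x/t,np.sin(t)*y/t,np.cos(t)]);o=E[:3,3];return o+r*(z-o[2])/r[2]
arm.get_image('wrist')
for q in ['vial','level']:
    for c in arm.spot_in('wrist',q)[:1]:print(q,c,onzw(*c['position'],36))
im,d,P=cloud('top');x,y,z=P[...,0],P[...,1],P[...,2]
m=(z>33)&(z<50)&(x>370)&(x<490)&(y>-150)&(y<120)
q=P[m][:,:2].astype(np.float32);print(len(q),cv2.minAreaRect(q),q.min(0),q.max(0))
im,d,P=cloud('side');x,y,z=P[...,0],P[...,1],P[...,2]
m=(z>33)&(z<50)&(x>370)&(x<490)&(y>-150)&(y<120)
q=P[m][:,:2].astype(np.float32);print(len(q),cv2.minAreaRect(q),q.min(0),q.max(0))
E
```

```text
{'fx': 371.64829954431775, 'fy': 371.64829954431775, 'cx': 322.133870366769, 'cy': 244.12029239481265} [[-0.995, -0.095, -0.027, 439.324], [-0.099, 0.961, 0.256, -80.947], [0.001, 0.258, -0.966, 300.264], [0.0, 0.0, 0.0, 1.0]] [433.04710088 -16.93881157 130.04134136]
vial {'position': [321.9, 207.4], 'score': 0.85} [434.91353167 -37.98676981  36.        ]
level {'position': [321.8, 209.1], 'score': 0.78} [434.8622004  -36.74373178  36.        ]
825 ((432.9617614746094, -13.264839172363281), (30.27810287475586, 173.1846923828125), 5.746045112609863) [410.65082 -97.97836] [455.97885  73.39675]
840 ((431.8144836425781, -13.812568664550781), (30.7749080657959, 180.66958618164062), 5.522355556488037) [ 409.06363 -104.11959] [454.69492  76.01682]
```

```bash
python3 - <<'E'
from h import *
for f in ['top0','side0']:
    P=np.load(f+'.npy').reshape(-1,3); c=np.array([432.5,-15]);a=np.radians(95.6);u=np.array([np.cos(a),np.sin(a)]);v=np.array([-u[1],u[0]])
    s=(P[:,:2]-c)@u;t=(P[:,:2]-c)@v
    for lo in range(-90,90,15):
        print(f,lo,[ (lambda k:(round(float(np.nanmedian(P[k,2])),0) if k.sum() else None))((s>=lo)&(s<lo+15)&(t>=b)&(t<b+4)&(P[:,2]>-20)) for b in range(-18,18,4)])
E
```

```text
top0 -90 [10.0, 42.0, 41.0, 41.0, 41.0, 41.0, 40.0, 41.0, 40.0]
top0 -75 [15.0, 41.0, 41.0, 42.0, 42.0, 41.0, 41.0, 41.0, 39.0]
top0 -60 [15.0, 41.0, 41.0, 41.0, 41.0, 41.0, 41.0, 42.0, 38.0]
top0 -45 [15.0, 41.0, 41.0, 41.0, 41.0, 41.0, 42.0, 41.0, 40.0]
top0 -30 [7.0, 27.0, 34.0, 38.0, 39.0, 39.0, 28.0, 27.0, 3.0]
top0 -15 [6.0, 27.0, 33.0, 39.0, 41.0, 38.0, 29.0, 27.0, 2.0]
top0 0 [4.0, 27.0, 32.0, 39.0, 40.0, 38.0, 29.0, 27.0, 15.0]
top0 15 [12.0, 27.0, 34.0, 39.0, 39.0, 38.0, 32.0, 28.0, 26.0]
top0 30 [14.0, 41.0, 41.0, 41.0, 41.0, 41.0, 41.0, 41.0, 39.0]
top0 45 [16.0, 42.0, 41.0, 41.0, 41.0, 42.0, 42.0, 41.0, 40.0]
top0 60 [17.0, 40.0, 41.0, 41.0, 41.0, 41.0, 41.0, 40.0, 42.0]
top0 75 [8.0, 40.0, 40.0, 40.0, 41.0, 41.0, 40.0, 41.0, 3.0]
side0 -90 [13.0, 39.0, 39.0, 38.0, 39.0, 38.0, 39.0, 39.0, 38.0]
side0 -75 [6.0, 39.0, 39.0, 39.0, 39.0, 39.0, 40.0, 38.0, 40.0]
side0 -60 [12.0, 37.0, 38.0, 39.0, 38.0, 39.0, 40.0, 40.0, 39.0]
side0 -45 [18.0, 38.0, 37.0, 38.0, 39.0, 39.0, 39.0, 39.0, 38.0]
side0 -30 [2.0, 25.0, 27.0, 36.0, 37.0, 36.0, 35.0, 26.0, 25.0]
side0 -15 [1.0, 26.0, 29.0, 36.0, 37.0, 37.0, 33.0, 25.0, 23.0]
side0 0 [5.0, 26.0, 26.0, 35.0, 38.0, 37.0, 34.0, 25.0, 23.0]
side0 15 [7.0, 25.0, 32.0, 35.0, 37.0, 37.0, 34.0, 37.0, 37.0]
side0 30 [15.0, 38.0, 39.0, 39.0, 38.0, 39.0, 39.0, 39.0, 39.0]
side0 45 [5.0, 39.0, 39.0, 39.0, 39.0, 39.0, 40.0, 39.0, 38.0]
side0 60 [9.0, 39.0, 39.0, 39.0, 39.0, 39.0, 38.0, 39.0, 38.0]
side0 75 [12.0, 33.0, 24.0, 33.0, 27.0, 30.0, 32.0, 35.0, 22.0]
```

Confirmed: the level's middle is cut down to 27 mm around the vial, so the fingers slid over it. I'll grip the solid end block 48 mm from the middle, towards −y.

```bash
python3 -c "
from h import *
plan([437,-62,6],5.6)"
```

```text
clock 10.05 shift [0.1804, 0.0025, 0.4946] turn [0.0007, -0.0001, 0.001] mm 132.0 deg 0.2 j [ 0.34  0.14 -0.55 -0.   -0.89 -0.24]
```

Request:
arm_command:
  rows:
    - [[0.18, 0.0025, 0], [0, 0, 0]]
    - [[0.18, 0.0025, 0], [0, 0, 0]]
    - [[0.18, 0.0025, 0], [0, 0, 0]]
    - [[0.18, 0.0025, 0], [0, 0, 0]]
  grip: 1

```text
clock: 10.45
position: [437.5, -61.5, 130.2]
ee_rot: [0.742, -0.671, -0.0, 0.0]
contact_force: [-0.2, -0.8, -0.3]
gripper_width: 66.3
grasp_force: 0.0
```

Request:
arm_command:
  rows:
    - [[0, 0, 0.15], [0, 0, 0]]
    - [[0, 0, 0.3], [0, 0, 0]]
    - [[0, 0, 0.43], [0, 0, 0]]
    - [[0, 0, 0.49], [0, 0, 0]]
    - [[0, 0, 0.49], [0, 0, 0]]

```text
clock: 10.95
position: [435.9, -61.3, 6.0]
ee_rot: [0.742, -0.67, -0.002, 0.002]
contact_force: [0.5, -0.3, 0.9]
gripper_width: 85.5
grasp_force: 0.0
```

Request:
arm_command:
  rows:
    - [[0, 0, 0], [0, 0, 0]]
    - [[0, 0, 0], [0, 0, 0]]
    - [[0, 0, 0], [0, 0, 0]]
    - [[0, 0, 0], [0, 0, 0]]
    - [[0, 0, 0], [0, 0, 0]]
  grip: 0.1

```text
clock: 11.45
position: [438.3, -61.5, 9.2]
ee_rot: [0.742, -0.67, 0.001, -0.001]
contact_force: [-2.9, 1.5, 7.4]
gripper_width: 27.1
grasp_force: 58.6
```

Request:
arm_command:
  rows:
    - [[0, 0, -0.1], [0, 0, 0]]
    - [[0, 0, -0.25], [0, 0, 0]]
    - [[0, 0, -0.4], [0, 0, 0]]
    - [[0, 0, -0.48], [0, 0, 0]]
    - [[0, 0, -0.48], [0, 0, 0]]

```text
clock: 11.95
position: [439.5, -61.4, 130.8]
ee_rot: [0.742, -0.671, 0.002, -0.003]
contact_force: [-0.3, -0.5, -2.8]
gripper_width: 26.7
grasp_force: 59.7
```

```bash
python3 - <<'E'
from h import *
s=arm.read_state();print(s['gripper_width'],s['grasp_force'])
plan([595,59,126],-4.8)
im,d,P=cloud('side');x,y,z=P[...,0],P[...,1],P[...,2]
m=(z>110)&(z<190)&(x>400)&(x<470)&(y>-10)&(y<60)&(im.min(-1)>110)
q=P[m];print(len(q),q.min(0),q.max(0)); 
for lo in range(-10,60,10):
    k=(q[:,1]>=lo)&(q[:,1]<lo+10);print(lo,k.sum(),np.round(np.percentile(q[k],[10,50,90],axis=0)[:,2]) if k.sum() else '')
E
```

```text
26.746942022231785 59.712075046263635
clock 11.95 shift [-0.4164, -0.6671, 0.0245] turn [-0.0023, 0.0004, 0.0588] mm 197.0 deg 10.6 j [ 0.23  0.15 -0.53  0.   -0.89 -0.13]
406 [411.93373959  -9.33469264 124.00481612] [447.93308124  59.84637522 160.1988509 ]
-10 28 [134. 143. 146.]
0 12 [136. 141. 144.]
10 39 [143. 156. 158.]
20 78 [150. 157. 158.]
30 82 [143. 156. 158.]
40 86 [144. 156. 157.]
50 81 [140. 156. 157.]
```

Request:
arm_command:
  rows:
    - [[-0.12, -0.19, 0], [0, 0, 0.03]]
    - [[-0.24, -0.38, 0], [0, 0, 0.058]]
    - [[-0.35, -0.56, 0], [0, 0, 0.058]]
    - [[-0.414, -0.667, 0], [0, 0, 0.058]]
    - [[-0.414, -0.667, 0], [0, 0, 0.058]]

```text
clock: 12.5
position: [596.3, 61.1, 124.0]
ee_rot: [-0.679, 0.734, 0.0, -0.001]
contact_force: [-1.0, -0.6, -3.1]
gripper_width: 26.7
grasp_force: 59.9
```

```bash
python3 - <<'E'
from h import *
plan([595,59,71],-4.8)
E
```

```text
clock 12.5 shift [0.0085, 0.004, 0.2119] turn [0.0006, -0.0003, 0.0016] mm 53.0 deg 0.3 j [ 0.37  0.41 -0.17 -0.   -1.   -0.45]
```

Request:
arm_command:
  rows:
    - [[0.002, 0, 0.07], [0, 0, 0]]
    - [[0.004, 0.002, 0.14], [0, 0, 0]]
    - [[0.004, 0.002, 0.19], [0, 0, 0]]
    - [[0.004, 0.002, 0.19], [0, 0, 0]]
    - [[0.004, 0.002, 0.19], [0, 0, 0]]

```text
clock: 13.0
position: [592.3, 56.8, 79.8]
ee_rot: [-0.678, 0.735, 0.0, -0.001]
contact_force: [0.3, 0.1, -2.2]
gripper_width: 26.9
grasp_force: 59.9
```

Request:
arm_command:
  rows:
    - [[0, 0, 0.012], [0, 0, 0]]
    - [[0, 0, 0.024], [0, 0, 0]]
    - [[0, 0, 0.032], [0, 0, 0]]
    - [[0, 0, 0.032], [0, 0, 0]]

```text
clock: 13.4
position: [592.5, 57.1, 72.5]
ee_rot: [-0.678, 0.735, 0.0, 0.0]
contact_force: [0.1, 0.2, -3.4]
gripper_width: 26.8
grasp_force: 60.0
```

```bash
python3 - <<'E'
from h import *
plan([595,59,67],-4.8)
E
```

```text
clock 13.4 shift [-0.0083, -0.0093, 0.0219] turn [0.0, 0.0, 0.0007] mm 6.0 deg 0.1 j [ 0.37  0.46 -0.24 -0.   -0.88 -0.45]
```

Request:
arm_command:
  rows:
    - [[-0.008, -0.009, 0.01], [0, 0, 0]]
    - [[-0.008, -0.009, 0.02], [0, 0, 0]]
    - [[-0.008, -0.009, 0.024], [0, 0, 0]]
    - [[-0.008, -0.009, 0.024], [0, 0, 0]]

```text
clock: 13.8
position: [595.4, 59.0, 66.6]
ee_rot: [-0.678, 0.735, -0.0, 0.0]
contact_force: [0.6, -0.5, -1.8]
gripper_width: 26.7
grasp_force: 60.4
```

Request:
arm_command:
  rows:
    - [[0, 0, 0.005], [0, 0, 0]]
    - [[0, 0, 0.01], [0, 0, 0]]
    - [[0, 0, 0.01], [0, 0, 0]]

```text
clock: 14.1
position: [595.7, 58.6, 65.1]
ee_rot: [-0.678, 0.735, -0.001, 0.0]
contact_force: [-0.2, -3.4, 4.4]
gripper_width: 26.9
grasp_force: 61.3
```

Request:
arm_command:
  rows:
    - [[0, 0, 0], [0, 0, 0]]
    - [[0, 0, 0], [0, 0, 0]]
    - [[0, 0, 0], [0, 0, 0]]
    - [[0, 0, -0.01], [0, 0, 0]]
    - [[0, 0, -0.02], [0, 0, 0]]
  grip: 0.8

```text
clock: 14.6
position: [594.9, 59.0, 68.9]
ee_rot: [-0.678, 0.735, 0.0, -0.0]
contact_force: [-0.8, 0.1, -0.4]
gripper_width: 68.2
grasp_force: 0.0
```

Request:
arm_command:
  rows:
    - [[0, 0, -0.1], [0, 0, 0]]
    - [[0, 0, -0.25], [0, 0, 0]]
    - [[0, 0, -0.4], [0, 0, 0]]
    - [[0, 0, -0.44], [0, 0, 0]]
    - [[0, 0, -0.44], [0, 0, 0]]

```text
clock: 15.1
position: [596.1, 59.4, 181.4]
ee_rot: [-0.678, 0.735, -0.001, 0.002]
contact_force: [0.4, 0.1, -0.8]
gripper_width: 68.5
grasp_force: 0.0
```

```bash
python3 - <<'E'
from h import *
im,d,P=cloud('side');x,y,z=P[...,0],P[...,1],P[...,2]
cv2.imwrite('pics/s6.png',cv2.resize(im[120:320,200:460],(780,600)))
m=(z>88)&(z<108)&(x>540)&(x<650)&(y>-10)&(y<250)&(im.min(-1)>110)
q=P[m][:,:2].astype(np.float32);print(len(q),cv2.minAreaRect(q))
for n in ['bubble_mid','vial','knob']:
    for c in arm.spot_in('side',n)[:1]:print(n,c)
# wing orientation
arm.get_image('wrist');print(arm.spot_in('wrist','knob')[:1])
plan([584,-68,150],82.8)
E
```

```text
904 ((597.6690673828125, 106.08685302734375), (181.8634796142578, 30.334413528442383), 85.0669937133789)
bubble_mid {'position': [232.8, 178.9], 'score': 0.27}
vial {'position': [315.5, 244.8], 'score': 0.55}
knob {'position': [333.7, 181.6], 'score': 0.63}
[{'position': [321.3, 66.7], 'score': 0.86}]
clock 15.4 shift [0.5085, -0.0007, 0.1098] turn [0.0011, 0.0004, -0.4859] mm 130.0 deg 87.5 j [ 0.37  0.36 -0.1  -0.   -1.11 -0.45]
```

View pics/s6.png

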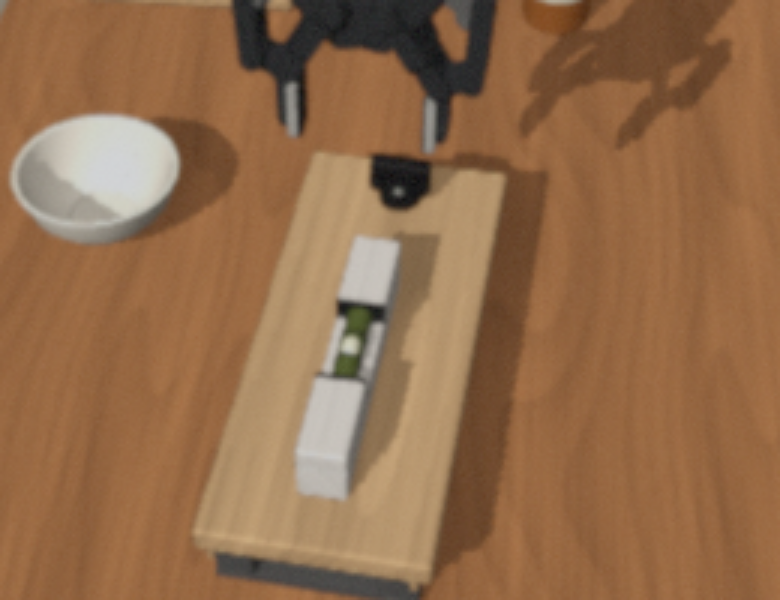

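The level sits lengthwise on the shelf at (598,106), yaw 85.1°. In the crop the bubble is at (350,345), close to the vial's middle while unpressed. I'll measure it finely by colour before turning the knob.

```bash
cat >> h.py <<'E'
def wray(ci,u,v):
    x,y=(u-ci['cx'])/ci['fx'],(v-ci['cy'])/ci['fy'];t=max(np.hypot(x,y),1e-9)
    return np.array([np.sin(t)*x/t,np.sin(t)*y/t,np.cos(t)])
def bub(cam,C,yaw,zc,save=None):
    """resample a strip along the level at height zc: rows across, cols s=-45..45 mm, 0.25 mm"""
    ci=arm.camera_info(cam);im,d=arm.get_image(cam)
    E=np.array(ci['extrinsics']);a=np.radians(yaw);u=np.array([np.cos(a),np.sin(a),0]);v=np.array([-u[1],u[0],0])
    S,T=np.meshgrid(np.arange(-50,50,.25),np.arange(-12,12,.25))
    W=np.array([C[0],C[1],zc])+S[...,None]*u+T[...,None]*v
    p=(W-E[:3,3])@E[:3,:3]
    if cam=='wrist':
        r=np.hypot(p[...,0],p[...,1]);t=np.arctan2(r,p[...,2]);k=t/np.maximum(r,1e-9);X,Y=p[...,0]*k,p[...,1]*k
    else: X,Y=p[...,0]/p[...,2],p[...,1]/p[...,2]
    o=cv2.remap(im,(X*ci['fx']+ci['cx']).astype(np.float32),(Y*ci['fy']+ci['cy']).astype(np.float32),cv2.INTER_CUBIC)
    if save: cv2.imwrite(save,cv2.resize(o,None,fx=2,fy=2))
    return o
E
python3 - <<'E'
from h import *
L=[]
for c in ['side','top','wrist']:
    o=bub(c,(597.7,106.1),85.07,96);L+=[cv2.resize(o,None,fx=2,fy=2),np.zeros((8,800,3),np.uint8)]
cv2.imwrite('pics/b7.png',np.vstack(L))
E
```

```text
(no output)
```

View pics/b7.png

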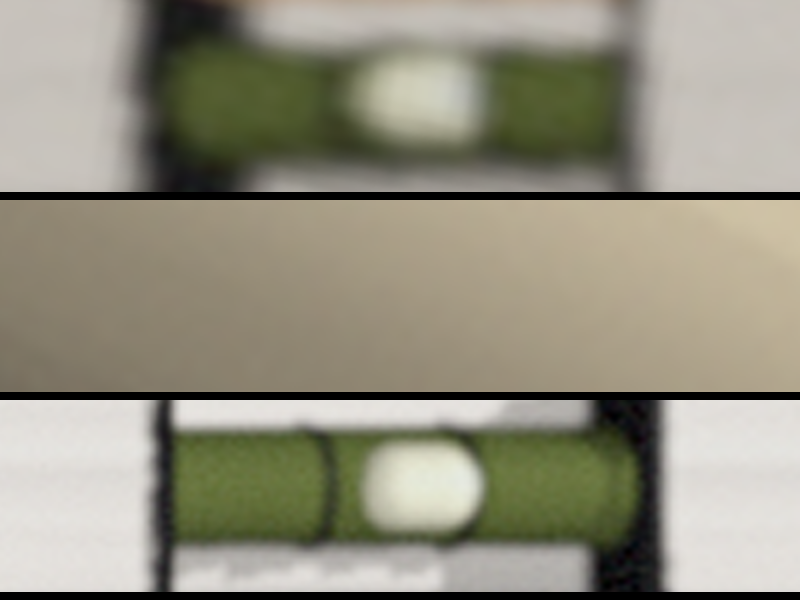

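The wrist strip is sharp: lines at columns 327 and 468, bubble centred at 422. That is 3 mm towards the pivot unpressed, or about 0.0195 rad pressed, so the knob needs about 1.6 rad clockwise.

Request:
arm_command:
  rows:
    - [[0.25, 0, 0], [0, 0, -0.24]]
    - [[0.5, 0, 0], [0, 0, -0.24]]
    - [[0.508, 0, 0], [0, 0, -0.24]]
    - [[0.508, 0, 0], [0, 0, -0.24]]
    - [[0.508, 0, 0], [0, 0, -0.24]]
  grip: 0.5

```text
clock: 16.05
position: [584.4, -69.0, 178.7]
ee_rot: [0.897, -0.441, -0.0, 0.0]
contact_force: [-0.1, 0.5, -0.3]
gripper_width: 42.4
grasp_force: 0.0
```

```bash
python3 - <<'E'
from h import *
plan([584,-68,150],82.8)
E
```

```text
clock 16.05 shift [-0.0042, -0.0012, 0.1147] turn [0.0001, 0.0001, -0.2508] mm 29.0 deg 45.1 j [ 0.16  0.34 -0.12 -0.   -1.11  0.5 ]
```

Request:
arm_command:
  rows:
    - [[-0.004, -0.001, 0.11], [0, 0, -0.25]]
    - [[-0.004, -0.001, 0.11], [0, 0, -0.25]]
    - [[-0.004, -0.001, 0.11], [0, 0, -0.25]]
    - [[-0.004, -0.001, 0.11], [0, 0, -0.25]]
    - [[-0.004, -0.001, 0.11], [0, 0, -0.25]]

```text
clock: 16.55
position: [584.2, -66.7, 151.1]
ee_rot: [0.997, -0.081, -0.0, 0.0]
contact_force: [-0.4, -0.4, -0.1]
gripper_width: 42.7
grasp_force: 0.0
```

Request:
arm_command:
  rows:
    - [[0, 0, 0], [0, 0, -0.01]]
    - [[0, 0, 0], [0, 0, -0.012]]

```text
clock: 16.75
position: [584.2, -66.7, 151.2]
ee_rot: [0.998, -0.065, -0.0, 0.0]
contact_force: [-0.4, -0.6, 0.5]
gripper_width: 42.9
grasp_force: 0.0
```

```bash
python3 - <<'E'
from h import *
plan([584,-68,72],82.8)
E=np.array(arm.camera_info('wrist')['extrinsics']);ci=arm.camera_info('wrist')
im,d=arm.get_image('wrist')
# rectify plane z=93 around knob, 0.25mm/px
xs,ys=np.meshgrid(np.arange(544,624,.25),np.arange(-108,-28,.25))
W=np.stack([xs,ys,0*xs+93],-1);p=(W-E[:3,3])@E[:3,:3]
r=np.hypot(p[...,0],p[...,1]);k=np.arctan2(r,p[...,2])/r
o=cv2.remap(im,(p[...,0]*k*ci['fx']+ci['cx']).astype(np.float32),(p[...,1]*k*ci['fy']+ci['cy']).astype(np.float32),1)
cv2.circle(o,(160,160),3,(0,0,255),-1)
cv2.imwrite('pics/k8.png',np.hstack([cv2.resize(o,(400,400)),cv2.resize(im,(400,400))]))
E
```

```text
clock 16.75 shift [-0.0001, 0.0051, 0.3168] turn [0.0, 0.0001, -0.0012] mm 79.0 deg 0.2 j [ 0.16  0.36 -0.16  0.   -1.04  1.28]
```

View pics/k8.png

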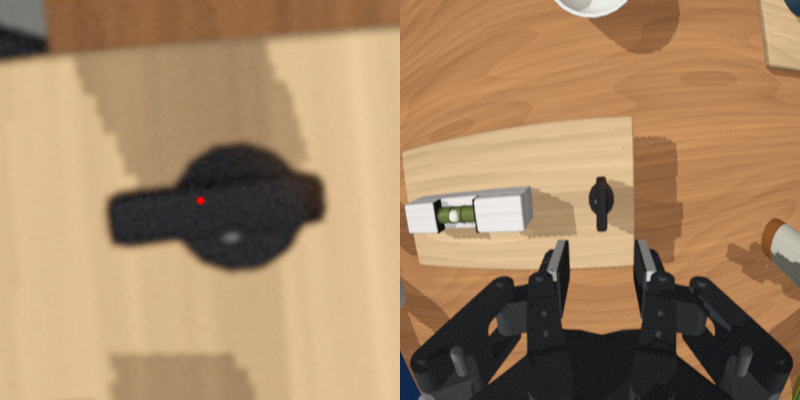

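Wing centre about (587,-66) and at −6°, agreeing with the earlier estimate within calibration. I'll use (585,-67), go down to TCP z ≈ 70 and grip.

Request:
arm_command:
  rows:
    - [[0.004, 0, 0.12], [0, 0, 0]]
    - [[0.004, 0, 0.24], [0, 0, 0]]
    - [[0.004, 0, 0.325], [0, 0, 0]]
    - [[0.004, 0, 0.325], [0, 0, 0]]
    - [[0.004, 0, 0.325], [0, 0, 0]]

```text
clock: 17.3
position: [585.7, -67.0, 70.6]
ee_rot: [0.998, -0.065, 0.0, 0.0]
contact_force: [0.7, -0.6, 1.7]
gripper_width: 42.4
grasp_force: 0.0
```

Request:
arm_command:
  rows:
    - [[0, 0, 0], [0, 0, 0]]
    - [[0, 0, 0], [0, 0, 0]]
    - [[0, 0, 0], [0, 0, 0]]
    - [[0, 0, 0], [0, 0, 0]]
    - [[0, 0, 0], [0, 0, 0]]
  grip: 0

```text
clock: 17.8
position: [585.4, -66.8, 70.6]
ee_rot: [0.998, -0.065, 0.0, -0.0]
contact_force: [0.3, 0.9, -1.0]
gripper_width: -0.1
grasp_force: 0.0
```

```bash
python3 - <<'E'
from h import *
im2,d=arm.get_image('wrist');im,d,P=cloud('side')
s=arm.read_state();print(s['gripper_width'],s['position'],s['contact_force'])
cv2.imwrite('pics/k9.png',np.hstack([cv2.resize(im2[100:400,170:470],(400,400)),cv2.resize(im[120:240,270:390],(400,400),interpolation=2)]))
E
```

```text
0.20906220771006984 [585.28460772 -66.84243226  70.35284977] [-0.0229827   0.29165409 -0.17062374]
```

View pics/k9.png

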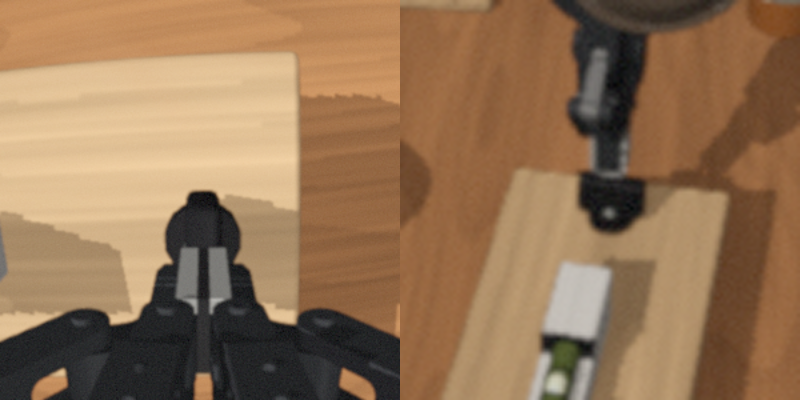

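```bash
python3 - <<'E'
from h import *
ci=arm.camera_info('wrist');E=np.array(ci['extrinsics']);s=arm.read_state();T=s['position']
im,d=arm.get_image('wrist')
def px(W):
    p=(np.array(W)-E[:3,3])@E[:3,:3];r=np.hypot(p[0],p[1]);k=np.arctan2(r,p[2])/r
    return np.round([p[0]*k*ci['fx']+ci['cx'],p[1]*k*ci['fy']+ci['cy']],0)
for h in (0,10,20,30,40,60):
    q=px(T+[0,0,h]);print(h,q,'crop',np.round((q-[170,100])*4/3))
# depth along column of the pads and the gap
def pt(u,v):
    return E[:3,:3]@(wray(ci,u,v)/wray(ci,u,v)[2]*d[v,u])+E[:3,3]
for v in range(235,340,7): print(v,[np.round(pt(u,v)).tolist() for u in (311,322,333)])
E
```

```text
0 [324. 282.] crop [205. 243.]
10 [324. 290.] crop [205. 253.]
20 [324. 298.] crop [205. 264.]
30 [324. 308.] crop [205. 277.]
40 [324. 318.] crop [205. 291.]
60 [325. 344.] crop [207. 325.]
235 [[606.0, -63.0, 56.0], [606.0, -69.0, 57.0], [605.0, -74.0, 56.0]]
242 [[602.0, -62.0, 55.0], [605.0, -69.0, 68.0], [601.0, -74.0, 56.0]]
249 [[605.0, -63.0, 78.0], [605.0, -69.0, 80.0], [603.0, -73.0, 77.0]]
256 [[604.0, -64.0, 86.0], [604.0, -68.0, 89.0], [603.0, -73.0, 88.0]]
263 [[602.0, -63.0, 90.0], [601.0, -68.0, 90.0], [600.0, -73.0, 88.0]]
270 [[599.0, -63.0, 89.0], [599.0, -68.0, 91.0], [597.0, -72.0, 88.0]]
277 [[596.0, -63.0, 90.0], [595.0, -67.0, 90.0], [594.0, -72.0, 90.0]]
284 [[592.0, -62.0, 90.0], [592.0, -67.0, 90.0], [592.0, -72.0, 91.0]]
291 [[596.0, -63.0, 107.0], [596.0, -67.0, 108.0], [595.0, -72.0, 107.0]]
298 [[597.0, -63.0, 115.0], [596.0, -67.0, 115.0], [595.0, -71.0, 114.0]]
305 [[596.0, -63.0, 120.0], [596.0, -67.0, 121.0], [596.0, -71.0, 121.0]]
312 [[597.0, -64.0, 127.0], [596.0, -67.0, 127.0], [595.0, -71.0, 127.0]]
319 [[596.0, -64.0, 132.0], [596.0, -67.0, 132.0], [595.0, -71.0, 132.0]]
326 [[597.0, -64.0, 139.0], [595.0, -67.0, 136.0], [595.0, -71.0, 136.0]]
333 [[597.0, -64.0, 143.0], [592.0, -67.0, 135.0], [596.0, -71.0, 143.0]]
```

The wrist depth shows the fingertips ending at z ≈ 100 while the TCP reads 70, so the real tips stand about 27 mm behind the nominal TCP. The fingers shut above the wing. Open, go lower and grip again.

Request:
arm_command:
  rows:
    - [[0, 0, 0], [0, 0, 0]]
    - [[0, 0, 0], [0, 0, 0]]
    - [[0, 0, 0], [0, 0, 0]]
    - [[0, 0, 0.04], [0, 0, 0]]
    - [[0, 0, 0.08], [0, 0, 0]]
  grip: 0.5

```text
clock: 18.45
position: [585.2, -66.8, 49.6]
ee_rot: [0.998, -0.065, 0.0, -0.0]
contact_force: [-0.1, 0.1, -0.2]
gripper_width: 42.3
grasp_force: 0.0
```

```bash
python3 - <<'E'
from h import *
print(arm.tcp_to_grasp)
ci=arm.camera_info('wrist');E=np.array(ci['extrinsics']);s=arm.read_state();T=s['position'];print(T,s['gripper_width'],s['contact_force'])
im,d=arm.get_image('wrist')
v,u=np.mgrid[:480,:640];x,y=(u-ci['cx'])/ci['fx'],(v-ci['cy'])/ci['fy'];t=np.hypot(x,y)+1e-9
P=np.stack([np.tan(t)*x/t*d,np.tan(t)*y/t*d,d],-1)@E[:3,:3].T+E[:3,3]
L=(P-T)@R.from_quat(s['ee_rot']).as_matrix()  # tool frame
m=(abs(L[...,0])<14)&(abs(L[...,1])<50)&(abs(L[...,1])>20)&(L[...,2]<30)&(L[...,2]>-60)&(d>0)
for sg in (-1,1):
    k=m&(L[...,1]*sg>0)&(P[...,2]>66); q=L[k]; print(sg,len(q),'max toolz',np.round(np.percentile(q[:,2],[90,98,100])),'y',np.round(np.percentile(abs(q[:,1]),[2,50,98])))
E
```

```text
18.700000000000003
[585.22477729 -66.78561023  49.55149622] 42.28317724818887 [-0.11086666  0.06506769 -0.21351384]
-1 1531 max toolz [-36. -32. -29.] y [22. 23. 35.]
1 1526 max toolz [-36. -32. -29.] y [20. 22. 34.]
```

Request:
arm_command:
  rows:
    - [[0, 0, 0.012], [0, 0, 0]]
    - [[0, 0, 0.012], [0, 0, 0]]

```text
clock: 18.7
position: [584.9, -66.9, 46.4]
ee_rot: [0.998, -0.065, -0.001, 0.0]
contact_force: [0.3, 0.4, 0.3]
gripper_width: 42.7
grasp_force: 0.0
```

Request:
arm_command:
  rows:
    - [[0, 0, 0], [0, 0, 0]]
    - [[0, 0, 0], [0, 0, 0]]
    - [[0, 0, 0], [0, 0, 0]]
    - [[0, 0, 0], [0, 0, 0]]
    - [[0, 0, 0], [0, 0, 0]]
  grip: 0

```text
clock: 19.2
position: [585.6, -66.9, 47.8]
ee_rot: [0.998, -0.065, 0.0, -0.0]
contact_force: [-0.1, -0.5, 2.8]
gripper_width: 10.2
grasp_force: 61.3
```

Wing gripped. Turning clockwise about 1.6 rad while following the rise.

Request:
arm_command:
  rows:
    - [[0, 0, -0.002], [0, 0, 0.047]]
    - [[0, 0, -0.004], [0, 0, 0.094]]
    - [[0, 0, -0.006], [0, 0, 0.141]]
    - [[0, 0, -0.008], [0, 0, 0.188]]
    - [[0, 0, -0.01], [0, 0, 0.235]]

```text
clock: 19.7
position: [585.2, -67.3, 50.2]
ee_rot: [0.906, -0.423, 0.0, 0.0]
contact_force: [-1.5, -1.5, 1.9]
gripper_width: 10.2
grasp_force: 61.4
```

Request:
arm_command:
  rows:
    - [[0, 0, -0.002], [0, 0, 0.047]]
    - [[0, 0, -0.004], [0, 0, 0.094]]
    - [[0, 0, -0.006], [0, 0, 0.141]]
    - [[0, 0, -0.008], [0, 0, 0.188]]
    - [[0, 0, -0.01], [0, 0, 0.235]]

```text
clock: 20.2
position: [585.1, -67.2, 52.7]
ee_rot: [-0.692, 0.721, -0.0, -0.0]
contact_force: [-0.7, -0.8, 2.7]
gripper_width: 10.5
grasp_force: 61.4
```

Request:
arm_command:
  rows:
    - [[0, 0, -0.001], [0, 0, 0.035]]
    - [[0, 0, -0.001], [0, 0, 0.035]]
    - [[0, 0, -0.001], [0, 0, 0.035]]

```text
clock: 20.5
position: [585.6, -67.1, 53.1]
ee_rot: [-0.655, 0.756, -0.0, 0.0]
contact_force: [-1.0, -1.9, 3.6]
gripper_width: 10.5
grasp_force: 61.6
```

```bash
python3 - <<'E'
from h import *
plan([585,-67,150],-9)
im,d=arm.get_image('side')
o=bub('side',(597.7,106.1),85.07,96)
g=o.astype(float)[36:60].mean(0)   # mean over centre rows
b=g[:,0]; s=np.arange(-50,50,.25); k=(s>-24)&(s<24)
w=np.clip(b[k]-100,0,None);print('bubble s',(w*s[k]).sum()/w.sum(), np.round(b[k][::8]))
E
```

```text
clock 20.5 shift [0.0, 0.0022, -0.3878] turn [-0.0003, -0.0001, 0.0044] mm 97.0 deg 0.8 j [ 0.16  0.47 -0.27  0.   -0.83 -0.3 ]
bubble s -4.106031972897147 [ 47.  45.  45.  47.  54.  80. 119. 153. 169. 174. 178. 184. 179. 139.
  81.  45.  37.  40.  45.  47.  46.  46.  47.  45.]
```

Request:
arm_command:
  rows:
    - [[0, 0, 0], [0, 0, 0]]
    - [[0, 0, 0], [0, 0, 0]]
    - [[0, 0, 0], [0, 0, 0]]
    - [[0, 0, -0.15], [0, 0, 0]]
    - [[0, 0, -0.3], [0, 0, 0]]
  grip: 0.5

```text
clock: 21.1
position: [584.2, -66.8, 126.7]
ee_rot: [-0.654, 0.756, 0.001, -0.002]
contact_force: [0.1, 0.6, 0.9]
gripper_width: 42.7
grasp_force: 0.0
```

Request:
arm_command:
  rows:
    - [[0, 0, -0.1], [0, 0, -0.047]]
    - [[0, 0, -0.1], [0, 0, -0.094]]
    - [[0, 0, -0.1], [0, 0, -0.141]]
    - [[0, 0, -0.1], [0, 0, -0.188]]
    - [[0, 0, -0.1], [0, 0, -0.235]]
  grip: 0

```text
clock: 21.6
position: [585.1, -66.6, 152.1]
ee_rot: [0.884, -0.467, -0.0, -0.0]
contact_force: [-0.2, -0.2, -0.2]
gripper_width: 0.3
grasp_force: 0.0
```

Request:
arm_command:
  rows:
    - [[0, 0, 0], [0, 0, -0.235]]
    - [[0, 0, 0], [0, 0, -0.235]]
    - [[0, 0, 0], [0, 0, -0.235]]
    - [[0, 0, 0], [0, 0, -0.235]]
    - [[0, 0, 0], [0, 0, -0.235]]

```text
clock: 22.1
position: [585.1, -66.6, 152.0]
ee_rot: [0.993, -0.116, -0.0, -0.0]
contact_force: [-1.0, 0.6, 0.4]
gripper_width: -0.1
grasp_force: 0.0
```

Request:
arm_command:
  rows:
    - [[0, 0, 0], [0, 0, -0.235]]
    - [[0, 0, 0], [0, 0, -0.235]]
    - [[0, 0, 0], [0, 0, -0.235]]
    - [[0, 0, 0], [0, 0, -0.235]]
    - [[0, 0, 0], [0, 0, -0.235]]

```text
clock: 22.6
position: [585.1, -66.6, 152.0]
ee_rot: [0.968, 0.25, -0.0, -0.0]
contact_force: [0.3, 1.2, -0.1]
gripper_width: 0.0
grasp_force: 0.0
```

```bash
python3 - <<'E'
from h import *
plan([592.5,46,110],-4.8)
E
```

```text
clock 22.6 shift [0.2439, -0.3796, 0.168] turn [-0.0002, 0.0, -0.3126] mm 120.0 deg 56.3 j [ 0.16  0.37 -0.16 -0.   -1.05  1.91]
```

Request:
arm_command:
  rows:
    - [[0.06, -0.1, 0], [0, 0, -0.047]]
    - [[0.12, -0.2, 0], [0, 0, -0.094]]
    - [[0.18, -0.3, 0.05], [0, 0, -0.141]]
    - [[0.244, -0.38, 0.1], [0, 0, -0.188]]
    - [[0.244, -0.38, 0.12], [0, 0, -0.235]]

```text
clock: 23.1
position: [593.0, 48.6, 120.7]
ee_rot: [0.812, 0.584, -0.001, -0.001]
contact_force: [-0.7, 0.3, 1.0]
gripper_width: 0.3
grasp_force: 0.0
```

Request:
arm_command:
  rows:
    - [[0, 0, 0], [0, 0, -0.04]]
    - [[0, 0, 0.02], [0, 0, -0.077]]
    - [[0, 0, 0.04], [0, 0, -0.077]]
    - [[0, 0, 0.04], [0, 0, -0.077]]

```text
clock: 23.5
position: [592.7, 45.7, 111.3]
ee_rot: [0.74, 0.673, -0.001, -0.001]
contact_force: [-0.4, -0.5, -0.4]
gripper_width: 0.1
grasp_force: 0.0
```

```bash
python3 - <<'E'
from h import *
plan([592.5,46,76],-4.8)
o=bub('wrist',(597.7,106.1),85.07,97,'pics/b10.png')
g=o.astype(float)[30:66].mean(0).mean(-1);print(np.round(g[::4]).tolist())
E
```

```text
clock 23.5 shift [0.001, -0.0004, 0.1411] turn [-0.0007, 0.0002, -0.0034] mm 35.0 deg 0.6 j [ 0.35  0.41 -0.19 -0.   -0.96  2.7 ]
[225.0, 225.0, 225.0, 225.0, 225.0, 225.0, 225.0, 225.0, 225.0, 225.0, 225.0, 225.0, 225.0, 225.0, 225.0, 225.0, 224.0, 225.0, 220.0, 125.0, 58.0, 57.0, 60.0, 88.0, 104.0, 103.0, 104.0, 105.0, 105.0, 106.0, 106.0, 107.0, 106.0, 105.0, 104.0, 103.0, 102.0, 100.0, 97.0, 101.0, 133.0, 161.0, 183.0, 198.0, 208.0, 209.0, 209.0, 209.0, 209.0, 210.0, 212.0, 211.0, 204.0, 177.0, 116.0, 102.0, 104.0, 103.0, 104.0, 105.0, 92.0, 79.0, 102.0, 107.0, 104.0, 102.0, 98.0, 96.0, 94.0, 93.0, 92.0, 92.0, 93.0, 92.0, 92.0, 93.0, 93.0, 94.0, 92.0, 86.0, 94.0, 84.0, 86.0, 93.0, 114.0, 190.0, 222.0, 222.0, 222.0, 223.0, 223.0, 223.0, 224.0, 224.0, 224.0, 224.0, 225.0, 224.0, 224.0, 224.0]
```

Pressing slowly on the level's foot-end block.

Request:
arm_command:
  rows:
    - [[0, 0, 0.06], [0, 0, 0]]
    - [[0, 0, 0.1], [0, 0, 0]]
    - [[0, 0, 0.12], [0, 0, 0]]
    - [[0, 0, 0.12], [0, 0, 0]]

```text
clock: 23.95
position: [592.9, 45.5, 81.6]
ee_rot: [0.739, 0.674, -0.001, -0.0]
contact_force: [-0.1, -0.5, -0.1]
gripper_width: -0.1
grasp_force: 0.0
```

Request:
arm_command:
  rows:
    - [[0, 0, 0.006], [0, 0, 0]]
    - [[0, 0, 0.012], [0, 0, 0]]
    - [[0, 0, 0.018], [0, 0, 0]]
    - [[0, 0, 0.018], [0, 0, 0]]

```text
clock: 24.35
position: [593.4, 45.8, 78.0]
ee_rot: [0.739, 0.674, 0.0, -0.0]
contact_force: [0.0, -0.5, -0.2]
gripper_width: -0.2
grasp_force: 0.0
```

Request:
arm_command:
  rows:
    - [[0, 0, 0.006], [0, 0, 0]]
    - [[0, 0, 0.012], [0, 0, 0]]
    - [[0, 0, 0.018], [0, 0, 0]]
    - [[0, 0, 0.02], [0, 0, 0]]
    - [[0, 0, 0.02], [0, 0, 0]]

```text
clock: 24.85
position: [593.4, 45.8, 72.9]
ee_rot: [0.739, 0.674, -0.0, -0.0]
contact_force: [-0.0, -0.6, -0.9]
gripper_width: -0.0
grasp_force: 0.0
```

Request:
arm_command:
  rows:
    - [[0, 0, 0.006], [0, 0, 0]]
    - [[0, 0, 0.012], [0, 0, 0]]
    - [[0, 0, 0.018], [0, 0, 0]]
    - [[0, 0, 0.018], [0, 0, 0]]

```text
clock: 25.25
position: [594.6, 45.0, 70.4]
ee_rot: [0.739, 0.674, 0.001, 0.001]
contact_force: [-0.8, -3.0, 8.6]
gripper_width: 0.2
grasp_force: 4.3
```

Request:
arm_command:
  rows:
    - [[0, 0, 0.005], [0, 0, 0]]
    - [[0, 0, 0.005], [0, 0, 0]]
    - [[0, 0, 0.005], [0, 0, 0]]
    - [[0, 0, 0.005], [0, 0, 0]]
    - [[0, 0, 0.005], [0, 0, 0]]

```text
clock: 25.75
position: [595.2, 44.9, 70.2]
ee_rot: [0.738, 0.674, 0.001, 0.002]
contact_force: [-1.7, -4.0, 11.7]
gripper_width: 0.2
grasp_force: 6.0
```

Request:
arm_command:
  rows:
    - [[0, 0, 0], [0, 0, 0]]
    - [[0, 0, 0], [0, 0, 0]]
    - [[0, 0, 0], [0, 0, 0]]
    - [[0, 0, 0], [0, 0, 0]]
    - [[0, 0, 0], [0, 0, 0]]

```text
clock: 26.25
position: [595.2, 44.9, 70.2]
ee_rot: [0.738, 0.674, 0.001, 0.002]
contact_force: [-1.2, -3.7, 12.5]
gripper_width: -0.3
grasp_force: 6.0
```

Request:
arm_command:
  rows:
    - [[0, 0, 0], [0, 0, 0]]
    - [[0, 0, 0], [0, 0, 0]]
    - [[0, 0, 0], [0, 0, 0]]
    - [[0, 0, 0], [0, 0, 0]]
    - [[0, 0, 0], [0, 0, 0]]

```text
clock: 26.75
position: [595.2, 45.0, 70.2]
ee_rot: [0.738, 0.674, 0.001, 0.002]
contact_force: [-0.9, -3.2, 11.7]
gripper_width: -0.0
grasp_force: 6.0
```

```bash
cat > rd.py <<'E'
from h import *
s=arm.read_state();print(s['clock'],s['position'],s['contact_force'])
S=np.arange(-50,50,.25)
for c in ('wrist','side'):
    o=bub(c,(597.7,106.1),85.07,97).astype(float);B=o[...,0]
    m=(B>130)&(abs(S)<23)
    v=(o[...,1]-o[...,0]>15)&(abs(S)<25)       # green
    rows=np.where(v.sum(1)>40)[0];lo,hi=rows[0],rows[-1];mid=(lo+hi)//2
    w=np.clip(B[mid-6:mid+7].mean(0)-110,0,60)*(abs(S)<23)
    bs=(w*S).sum()/w.sum()
    print(c,'vial rows',lo,hi,'bubble',round(bs,2),'edges',S[w>30][[0,-1]])
    for r in ((lo+2,lo+8),(hi-8,hi-2)):
        g=o[r[0]:r[1]].mean(0).mean(-1);print('   ',[int(x) for x in g[80:320:4]])
        h=g-cv2.GaussianBlur(g[None],(0,0),10)[0];h[abs(S)>22]=0;i=np.argsort(h);a=S[i[0]];b=next(S[j] for j in i if abs(S[j]-a)>10);print('   lines',a,b,'mid',(a+b)/2)
E
python3 rd.py
```

```text
26.75 [595.2271088   44.95851344  70.22640233] [-0.89774895 -3.20929759 11.68727412]
wrist vial rows 11 95 bubble 1.71 edges [-3.5  7. ]
    [40, 43, 40, 65, 85, 86, 88, 90, 90, 92, 93, 88, 89, 87, 85, 84, 84, 80, 80, 78, 77, 77, 48, 44, 75, 76, 76, 80, 85, 96, 96, 96, 99, 102, 100, 102, 95, 99, 101, 100, 75, 82, 85, 77, 75, 76, 74, 72, 74, 74, 77, 76, 79, 84, 84, 86, 91, 97, 100, 100]
   lines -7.5 10.0 mid 1.25
    [32, 38, 31, 25, 41, 178, 192, 192, 193, 192, 193, 193, 194, 194, 195, 195, 195, 195, 196, 195, 195, 194, 194, 195, 195, 195, 195, 196, 196, 196, 198, 196, 197, 197, 197, 197, 197, 198, 199, 202, 198, 173, 167, 168, 167, 168, 167, 169, 168, 168, 167, 167, 167, 167, 167, 168, 168, 171, 130, 79]
   lines 11.5 -6.5 mid 2.5
side vial rows 19 76 bubble 1.68 edges [-5.  8.]
    [58, 43, 41, 44, 48, 54, 57, 58, 58, 60, 61, 65, 69, 75, 84, 91, 96, 96, 93, 91, 90, 92, 94, 98, 106, 113, 124, 133, 141, 147, 148, 151, 152, 152, 151, 149, 140, 132, 120, 108, 101, 93, 90, 86, 84, 84, 84, 88, 92, 97, 101, 103, 104, 99, 95, 88, 79, 75, 76, 85]
   lines -7.25 11.0 mid 1.875
    [50, 34, 27, 29, 34, 40, 46, 47, 46, 48, 49, 52, 56, 60, 63, 62, 62, 63, 65, 64, 61, 59, 58, 57, 56, 59, 64, 68, 69, 73, 78, 81, 83, 85, 87, 90, 89, 83, 76, 66, 58, 49, 46, 49, 52, 54, 56, 56, 55, 54, 54, 55, 57, 59, 60, 61, 60, 60, 73, 90]
   lines 11.5 -6.0 mid 2.75
```

```bash
cat > rd.py <<'E'
from h import *
s=arm.read_state();print(s['clock'],np.round(s['position'],1),np.round(s['contact_force'],1))
S=np.arange(-50,50,.25)
for c in ('wrist','side'):
    o=bub(c,(597.7,106.1),85.07,97).astype(np.float32)
    sat=o.max(-1)-o[...,0]; green=((sat>25)&(abs(S)<24)).astype(np.uint8)
    rr=np.where(green[:,(abs(S)>14)&(abs(S)<22)].mean(1)>.6)[0];lo,hi=rr[0],rr[-1];mid=(lo+hi)/2
    m=((o[...,0]>120)&(abs(S)<23)).astype(np.uint8);m[:lo+5]=0;m[hi-4:]=0
    n,lab,st,ce=cv2.connectedComponentsWithStats(m);k=1+np.argmax(st[1:,4])
    bx=-50+.25*ce[k][0];print(c,'rows',lo,hi,'bubble',round(bx,2),'box',-50+.25*st[k][0],.25*st[k][2],.25*st[k][3])
    for r in ((lo+2,lo+7),(hi-6,hi-1),(lo+2,lo+12),(hi-11,hi-1)):
        g=o[r[0]:r[1],:,1].mean(0);h=cv2.GaussianBlur(g[None],(0,0),2)[0]-cv2.GaussianBlur(g[None],(0,0),12)[0]
        a=S[np.argmin(np.where((S>-11)&(S<-3),h,9))];b=S[np.argmin(np.where((S>6)&(S<15),h,9))];print('   lines',a,b,'mid',(a+b)/2,'off',round(bx-(a+b)/2,2))
E
python3 rd.py
```

```text
26.85 [595.2  44.9  70.2] [-1.6 -4.1 11.2]
wrist rows 12 95 bubble -0.29 box -22.75 45.75 5.75
   lines -7.5 10.25 mid 1.375 off -1.67
   lines -9.25 11.5 mid 1.125 off -1.42
   lines -7.5 10.25 mid 1.375 off -1.67
   lines -9.25 11.75 mid 1.25 off -1.54
side rows 24 71 bubble 1.7 box -6.25 15.5 8.75
   lines -7.75 10.75 mid 1.5 off 0.2
   lines -6.25 11.75 mid 2.75 off -1.05
   lines -8.25 10.75 mid 1.25 off 0.45
   lines -6.75 11.5 mid 2.375 off -0.67
```

```bash
sed -i "s/lo,hi=rr\[0\],rr\[-1\];/lo=rr[0];hi=rr[np.r_[np.where(np.diff(rr)>1)[0],len(rr)-1][0]];/" rd.py; python3 rd.py; python3 -c "
from h import *
o=bub('wrist',(597.7,106.1),85.07,97)
for r in range(4,96,4): print(r,[int(x) for x in o[r,140:280:5,0]])"
```

```text
26.95 [595.2  45.   70.2] [-1.  -4.  12.6]
wrist rows 12 66 bubble 1.36 box -5.75 14.25 10.75
   lines -7.5 10.25 mid 1.375 off -0.01
   lines -7.5 10.0 mid 1.25 off 0.11
   lines -7.5 10.25 mid 1.375 off -0.01
   lines -7.5 10.0 mid 1.25 off 0.11
side rows 25 71 bubble 1.71 box -6.25 15.5 8.5
   lines -8.25 10.75 mid 1.25 off 0.46
   lines -6.75 11.5 mid 2.375 off -0.67
   lines -8.25 10.75 mid 1.25 off 0.46
   lines -7.25 11.25 mid 2.0 off -0.29
4 [222, 223, 223, 224, 222, 222, 223, 223, 224, 222, 223, 222, 222, 221, 221, 220, 219, 217, 216, 216, 218, 219, 222, 220, 216, 179, 176, 173]
8 [192, 193, 194, 196, 195, 198, 153, 176, 198, 201, 201, 200, 202, 201, 201, 200, 202, 200, 200, 197, 166, 205, 206, 208, 204, 163, 166, 164]
12 [58, 55, 63, 60, 60, 55, 27, 48, 56, 59, 59, 61, 62, 65, 73, 79, 79, 82, 87, 84, 62, 76, 71, 64, 58, 59, 59, 62]
16 [60, 60, 56, 59, 60, 58, 38, 51, 54, 50, 54, 64, 70, 69, 76, 81, 76, 75, 81, 82, 66, 65, 61, 51, 49, 55, 49, 46]
20 [70, 66, 62, 58, 57, 58, 35, 57, 54, 81, 143, 173, 172, 170, 171, 166, 167, 106, 78, 83, 68, 72, 57, 63, 58, 58, 55, 53]
24 [71
[... 1659 characters left out ...]
177, 192, 199, 213, 187, 174, 173, 180, 185, 174, 174, 172, 174, 172, 175, 187, 198, 217, 191, 174, 173, 175, 172, 174, 176]
80 [187, 196, 213, 216, 217, 217, 214, 192, 190, 207, 214, 216, 170, 178, 185, 198, 205, 214, 217, 218, 217, 180, 173, 174, 173, 174, 173, 173]
84 [216, 217, 216, 215, 213, 214, 213, 213, 213, 210, 212, 211, 197, 213, 212, 212, 211, 210, 213, 214, 215, 173, 169, 172, 170, 169, 171, 173]
88 [207, 205, 206, 205, 206, 206, 204, 205, 203, 201, 202, 204, 204, 205, 204, 204, 204, 206, 208, 208, 210, 169, 169, 169, 169, 167, 168, 170]
92 [161, 163, 164, 162, 162, 163, 163, 167, 167, 167, 168, 166, 167, 171, 168, 168, 166, 168, 172, 171, 166, 152, 151, 153, 151, 156, 157, 157]
```

The bubble is centred within 0.1 mm at about 12 N. I'll hold for another half second, confirm, then hand in.

Request:
arm_command:
  rows:
    - [[0, 0, 0], [0, 0, 0]]
    - [[0, 0, 0], [0, 0, 0]]
    - [[0, 0, 0], [0, 0, 0]]
    - [[0, 0, 0], [0, 0, 0]]
    - [[0, 0, 0], [0, 0, 0]]

```text
clock: 27.6
position: [595.2, 44.9, 70.2]
ee_rot: [0.738, 0.674, 0.001, 0.002]
contact_force: [-1.4, -4.3, 10.9]
gripper_width: 0.3
grasp_force: 6.0
```

```bash
python3 rd.py | head -4; python3 - <<'E'
from h import *
im,d,P=cloud('side')
c=arm.spot_in('side','jar')[:1];print(c)
m=(P[...,0]>430)&(P[...,0]<530)&(P[...,1]>-420)&(P[...,1]<-320)&(P[...,2]>20);print(m.sum(),np.nanmax(P[m][:,2]) if m.any() else None)
E
```

```text
27.6 [595.2  44.9  70.2] [-1.4 -4.3 10.9]
wrist rows 12 66 bubble 1.36 box -5.75 14.25 10.5
   lines -7.5 10.25 mid 1.375 off -0.01
   lines -7.5 10.0 mid 1.25 off 0.11
[{'position': [236.2, 177.4], 'score': 0.36}]
22 180.85619379960633
```

```bash
python3 -c "
from bench import arm
print(arm.job_done())"
```

```text
the job is handed in; nothing more can be done
None
```

The job is handed in at about 28 s: the jar stands upright about 320 mm from the knob, the level lies lengthwise on the shelf pressed at about 11–12 N, and the bubble read within about 0.1 mm of midway.

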